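Show which tube was left open and where its cap lies

ROBOT

A 6-joint arm with a two-finger parallel gripper is mounted at the origin on the work surface. World frame = base frame: x ahead of the robot, y to its left, z up, the work surface at z = 0. Lengths are in mm, angles in rad, forces in N, time in s.
With the tool pointing down it reaches from about 275 to 750 mm from the base axis. Payload 10.2 kg.
Tool frame: the origin (TCP) lies between the finger pads, 19 mm behind the fingertips; this is the grasp point; z points along the fingers, y is the line along which they close (so a half turn about z gives the same grasp; the last joint's range is limited). The gripper opens to 85 mm and grips with 20 to 120 N. Pads are 22 mm wide; open, the fingers measure 114 mm over their backs; the gripper's body (76 mm by 85 mm) begins 54 mm behind the grasp point. The pads swing forward as they close: fully open they stand 13 mm farther back than shut.
Start: joints at [1.029, 0.313, 1.498, -0, 1.331, -0.223], TCP at [164.562, 498.548, 249.994] pointing down, gripper open.
Joint ranges: [-2.94, 2.94], [-0.97, 2.17], [0.19, 2.56], [-1.23, 4.37], [0.02, 3.11], [-2.88, 2.88]. Speed limits (rad/s): [2.39, 2.39, 3.01, 3.14, 3.14, 3.14].

INTERFACE

Orientations are given as a unit quaternion [w, x, y, z].
In Python, from rig import sense, capture, finish_job, find_in, place_of gives the robot as it stands. The module is installed in compiled form; this text tells all that it offers.
- The arm moves only by the shell command python3 -m jog 'ROWS' [FORCE]. ROWS is JSON, a list of rows, each an object of numbers: "tx", "ty", "tz": the shift along the tool's x, y, z in mm; "ax", "ay", "az": the turn, a rotation vector about the tool's x, y, z in rad; "jaw": the closure, from -1 (fully open) to 1 (shut), so that 0 is half open. In form: [{"tx": .., "ty": .., "tz": .., "ax": .., "ay": .., "az": .., "jaw": ..}, ...]. A call has 1 to 5 rows; each row shifts and turns the commanded pose from where the row before left it, along the tool's axes as they then stand; what a row does not reach is not made up. A row lasts 1/8 s, in which the tool goes at most 62.5 mm and 10.7 degrees, less where a joint would pass 70% of its speed; a pose out of reach is approached as far as the arm can. A call with a gripper value outside its range is refused whole. The fingers move at their own pace and stop on an object; FORCE is the grip in N (left out, the last holds). Time passes only in rows, so rows that do not move let the fingers close. It gives the time, the measured TCP pose, the force, the opening and the grip force at its end, in the units of the state.
- sense(): the state, without advancing time (a new reading comes with each control period).
- capture(name): name is "scene" or "top"; returns a dict with "color" (384x512x3 uint8, red, green, blue), "depth" (384x512 float32, mm along the optical axis (not along the pixel's ray), 0 where there is no reading), "fx", "fy", "cx", "cy" (pixels), "camera_from_world" (4x4, takes a point from world to camera coordinates). Camera axes: x right, y up, looking along -z (the intrinsics and any distortion apply to the point x, -y, -z); pixel columns grow to the right and rows downward; lengths in mm; the calibration is good to about 2 mm. A picture is of the moment at which its call begins.
- finish_job(): hands the job in; it is judged then, once.
Trained networks look in the newest picture that a camera, given by its name, has taken for a name from the list of things; names that differ only in an ending like _2 or _b are one class to them, and where a whole thing is asked for, a point or a joint stands for the part that bears it (a point fixed in the world has none). Each returns a list of dicts, best first, with "conf" (0 to 1); they miss things now and then, are a little off and sometimes report something else, mostly with a low value. They report only what shows in the picture. A call takes as long as a camera call.
- find_in(query, camera): "centre" ([column, row] in pixels, amid what is visible of it).
- place_of(query, camera): "centre" ([column, row] in pixels: a listed point, or the origin of a listed thing).
The state is a dict: "time_s": time; "joints": joint angles; "dq": joint speeds; "tau": joint torques, N m; "eef_pos": TCP position; "ee_rot": TCP orientation; "force": force on the tool from outside, world axes, zero at the start; "wrist_torque": the same for the moment, N m; "grip_width": opening from 0.0 (shut) to 1.0 (fully open); "grip_force": force on a finger pad.
Only numpy, scipy, OpenCV 4.12 (cv2) and the standard library are available. Lean on these libraries where they do the work, as an engineer would, in place of code of your own. Each camera call takes 0.05 s, during which the arm holds its last target. There are 200 camera calls.

TASK

One of the six tubes in the wire rack was left without its cap: point down at that open tube and dwell there two seconds, then point down at its cap, the small one lying in the tray, and stay pointing at it when you finish. Pointing means the fingertips centred over the thing, 2 to 5 cm above its top. Touch nothing at all, and cross over from well above, so that you never come down pointing at a capped tube or at the larger bottle cap.

Things in the scene. Friction and masses are not known exactly. Their poses are not given: they have to be found in the camera images.
- rack: White wire rack fixed on the bench, two rows of three square cells at 40 mm pitch, 86 x 126 mm, 77 mm high, with a 4 mm floor on which the tubes stand; stands to the left or right. Origin: centre of its underside; x across the two rows, y along the rows of three, z up. Any tube may be in any cell.
- open_tube: The tube without a cap: the same 50 ml tube, its mouth open and threaded, 29 mm outside diameter, 112 mm high, so its rim is 112 mm above the origin. Stands upright in one of the rack's cells among the capped tubes, 40 mm from its neighbours. Origin: centre of its underside; z up along the tube. Not fixed.
- capped1: 50 ml screw-cap tube standing upright in the rack, translucent white plastic, 29 mm across, closed by a ribbed round cap 35 mm across and 14 mm high. Overall height 114 mm, cap top 114 mm above the origin. Origin: centre of its underside; z up along the tube.
- capped2: 50 ml screw-cap tube standing upright in the rack, translucent white plastic, 29 mm across, closed by a ribbed round cap 35 mm across and 14 mm high. Overall height 114 mm, cap top 114 mm above the origin. Origin: centre of its underside; z up along the tube.
- capped3: 50 ml screw-cap tube standing upright in the rack, translucent white plastic, 29 mm across, closed by a ribbed round cap 35 mm across and 14 mm high. Overall height 114 mm, cap top 114 mm above the origin. Origin: centre of its underside; z up along the tube.
- capped4: 50 ml screw-cap tube standing upright in the rack, translucent white plastic, 29 mm across, closed by a ribbed round cap 35 mm across and 14 mm high. Overall height 114 mm, cap top 114 mm above the origin. Origin: centre of its underside; z up along the tube.
- capped5: 50 ml screw-cap tube standing upright in the rack, translucent white plastic, 29 mm across, closed by a ribbed round cap 35 mm across and 14 mm high. Overall height 114 mm, cap top 114 mm above the origin. Origin: centre of its underside; z up along the tube.
- tray: Shallow aluminium tray fixed on the bench on the other side from the rack, 170 x 220 mm, rim 12 mm high, floor 4 mm thick. Origin: centre of its underside; z up.
- tube_cap: The open tube's cap: small blue ribbed round cap, 35 mm across and 14 mm high, lying loose in the tray with its hollow side up; its top rim is 14 mm above the origin. Origin: centre of its underside; z up.
- bottle_cap: The reagent bottle's cap, a bystander: the same shape but larger, 54 mm across and 26 mm high, lying loose in the same tray, hollow side up. Origin: centre of its underside; z up.
- marker: Marker pen, a bystander: black and grey, 130 mm long, 13 mm thick, lying loose near the tray's far edge. Origin: underside at mid length; x along the pen.
- bottle: Open glass reagent bottle, a bystander: 86 mm across, 140 mm high, standing loose on the bench beyond the rack and tray. Origin: centre of its underside; z up.

How it is judged:
By the outcome, as a careful person would: the job done as asked, in the order asked, and still so for the second after the job is handed in, with the robot touching nothing.
It also fails if it takes over 40 s, if anything falls off the work surface, if the arm or the gripper's body presses on something with over 40 N, if the wrist force passes 120 N, or if a joint passes its speed limit or range.

## Working session

There is one attempt and no reset: what is moved stays moved. The work goes in short steps, Python scripts to look and compute and a shell command to move; the robot and the scene stay as the last step left them, time stands still between calls to the robot, and variables do not carry over. Pictures are saved under pics/ and viewed, at most 10 in all, crops included, and the job is handed in when it is done.

```bash
mkdir -p pics; cat > h.py <<'E'
import numpy as np, cv2
from rig import *
def px2w(c,u,v,z=None):
    T=np.linalg.inv(c["camera_from_world"])
    r=np.array([(u-c["cx"])/c["fx"],-(v-c["cy"])/c["fy"],-1.])
    if z is None: d=c["depth"][int(round(v)),int(round(u))]
    else:
        d=(z-T[2,3])/(T[:3,:3]@r)[2]
    return (T[:3,:3]@(r*d)+T[:3,3]).round(1)
E
python3 - <<'E'
from h import *
for n in ("top","scene"):
    c=capture(n); cv2.imwrite(f"pics/{n}0.png",c["color"][:,:,::-1])
    print(n,c["fx"],c["cx"],c["cy"],np.linalg.inv(c["camera_from_world"]).round(2).tolist())
    for q in ("open_tube","tube_cap","bottle_cap","capped1","rack"):
        print(q,[(np.round(d["centre"],1).tolist(),round(d["conf"],2),px2w(c,*d["centre"]).tolist()) for d in find_in(q,n)[:6]])
s=sense();print(s["time_s"],s["eef_pos"],s["ee_rot"],s["grip_width"])
E
```

```text
top 488.54546023236117 253.22343045847325 190.10693269167498 [[-0.01, 0.98, -0.19, 434.07], [-1.0, -0.0, 0.01, 22.05], [0.01, 0.19, 0.98, 948.11], [0.0, 0.0, 0.0, 1.0]]
open_tube [([396.2, 231.3], 0.69, [526.0, -252.8, 52.3])]
tube_cap [([152.1, 272.6], 0.8, [454.0, 201.9, 9.1]), ([395.7, 231.2], 0.22, [526.1, -251.8, 52.3])]
bottle_cap [([380.0, 257.7], 0.69, [474.7, -202.7, 117.2]), ([197.2, 243.6], 0.57, [508.3, 117.7, 8.8])]
capped1 [([356.3, 262.0], 0.84, [467.7, -162.2, 116.9]), ([351.5, 239.9], 0.79, [504.8, -155.2, 119.3]), ([376.9, 233.4], 0.57, [515.9, -199.8, 116.4]), ([405.2, 254.7], 0.56, [479.4, -245.3, 118.7])]
rack [([356.3, 249.4], 0.98, [491.6, -172.4, 75.3])]
scene 466.0382574466419 255.67849477423377 199.54418748477258 [[-0.72, -0.55, 0.42, 1088.75], [0.69, -0.58, 0.42, 473.94], [0.01, 0.59, 0.8, 930.53], [0.0, 0.0, 0.0, 1.0]]
open_tube [([214.6, 118.4], 0.79, [537.8, -241.1, 71.6])]
tube_cap [([365.6, 217.0], 0.74, [454.1, 209.1, 6.8])]
bottle_cap [([320.1, 206.3], 0.74, [509.4, 112.5, 6.2])]
capped1 [([251.9, 119.5], 0.82, [482.8, -157.1, 90.1]), ([239.5, 104.9], 0.73, [489.7, -195.7, 118.4]), ([237.0, 125.0], 0.71, [526.0, -166.4, 93.0]), ([230.5, 101.8], 0.61, [490.3, -229.8, 107.0]), ([230.9, 117.8], 0.53, [526.3, -188.6, 102.7])]
rack [([234.9, 143.0], 0.67, [535.6, -166.0, 34.5]), ([217.7, 113.1], 0.51, [533.9, -231.4, 94.4]), ([335.7, 242.3], 0.35, [564.3, 207.3, 13.2])]
0.6 [164.55722486 498.54349702 249.98973912] [-2.87080758e-06  1.58699036e-01  9.87327005e-01 -1.30213223e-05] 0.994360610740198
```

View pics/top0.png

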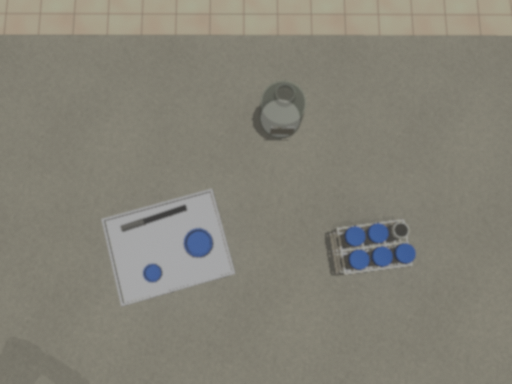

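View pics/scene0.png

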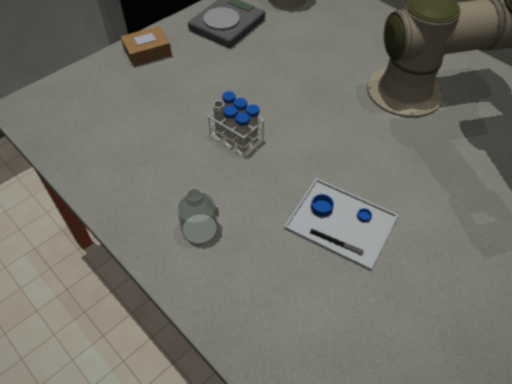

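The top view shows five blue caps in the rack and the open tube in its far-right corner at about (400,230). In the tray, the small cap is at (152,273) and the larger bottle cap at (198,243). The scene view agrees: open mouth at (218,104), small cap at (364,215).

```bash
python3 - <<'E'
from h import *
for n in ("top","scene"):
    c=capture(n); im=c["color"]; hsv=cv2.cvtColor(im,cv2.COLOR_RGB2HSV)
    m=cv2.inRange(hsv,(105,150,50),(130,255,255))
    k,l,st,ce=cv2.connectedComponentsWithStats(m)
    for i in range(1,k):
        if st[i,4]>20:
            print(n,st[i],ce[i].round(1),"z118",px2w(c,*ce[i],118),"z14",px2w(c,*ce[i],12))
    u,v=(400,230) if n=="top" else (218,104)
    print("open",px2w(c,u,v,116))
    cr=im[v-40:v+40,u-55:u+55] 
    cv2.imwrite(f"pics/{n}c.png",cv2.resize(cr,None,fx=7,fy=7,interpolation=cv2.INTER_CUBIC)[:,:,::-1])
E
```

```text
open [ 521.6 -239.9  116. ]
scene [223  92  36  33 618] [238.7 108.5] z118 [ 500.  -187.7  118. ] z14 [ 423.2 -274.    12. ]
scene [312 195  21  21 356] [321.8 205.2] z118 [574.5 156.8 118. ] z14 [507.4 115.4  12. ]
scene [358 209  13  13 127] [364.  214.9] z118 [528.8 235.4 118. ] z14 [455.7 204.3  12. ]
open [ 525.6 -237.9  116. ]
```

View pics/topc.png

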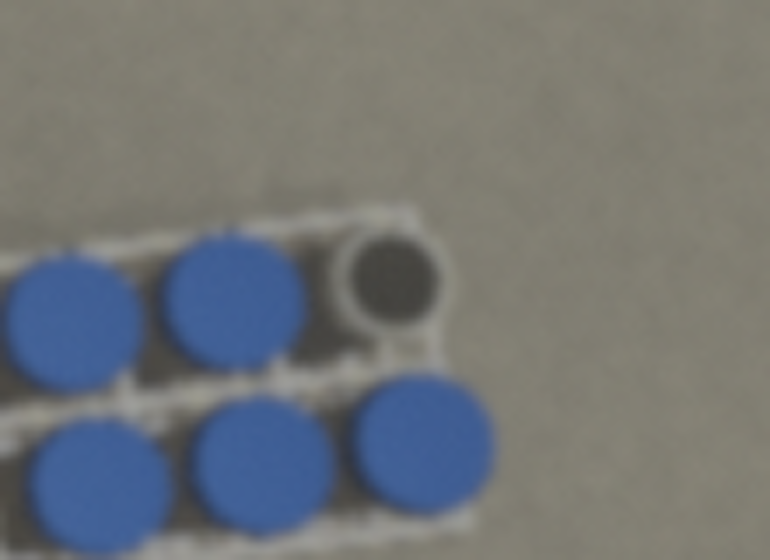

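Corner mouth refined to about (522.5, -241, 116) mm, small cap to about (455, 203). I'll cross at z=250 with the fingers shut.

```bash
R='x'
python3 -m jog '[{"tx":-20,"ty":-20,"jaw":1},{"tx":-40,"ty":-41,"jaw":1},{"tx":-40,"ty":-41,"jaw":1},{"tx":-40,"ty":-41,"jaw":1},{"tx":-40,"ty":-41,"jaw":1}]'
python3 -m jog '[{"tx":-40,"ty":-41,"jaw":1},{"tx":-40,"ty":-41,"jaw":1},{"tx":-40,"ty":-41,"jaw":1},{"tx":-40,"ty":-41,"jaw":1},{"tx":-40,"ty":-41,"jaw":1}]'
python3 -m jog '[{"tx":-40,"ty":-41,"jaw":1},{"tx":-40,"ty":-41,"jaw":1},{"tx":-40,"ty":-41,"jaw":1},{"tx":-30,"ty":-30,"jaw":1},{"jaw":1}]'
cat >> h.py <<'E'
def togo(x,y,z):
    from scipy.spatial.transform import Rotation as Ro
    s=sense(); w,a,b,c=s["ee_rot"]; R=Ro.from_quat([a,b,c,w])
    print("t",s["time_s"],"pos",s["eef_pos"].round(1) if hasattr(s["eef_pos"],"round") else s["eef_pos"],"zaxis",R.as_matrix()[:,2].round(3),"grip",s["grip_width"],"tool d",R.inv().apply(np.array([x,y,z])-s["eef_pos"]).round(1))
E
python3 -c "
from h import *
togo(522.5,-241,250)
c=capture('top')
print([ (d['centre'],px2w(c,*d['centre'],14)) for d in place_of('tube_cap','top')], px2w(c,152.3,272.7,12))"
```

```text
t 0.7 pos [164.6 498.5 250. ] zaxis [-0. -0. -1.] grip 1.0005134575163708 tool d [-571.7 -590.1   -0. ]
[([151.5, 272.1], array([454.8, 202.2,  14. ]))] [453.7 201.   12. ]schema error: expected keys tx, ty, tz, ax, ay, az, jaw
schema error: expected keys tx, ty, tz, ax, ay, az, jaw
schema error: expected keys tx, ty, tz, ax, ay, az, jaw
```

All keys are required in each row.

```bash
python3 -m jog '[{"tx":-20,"ty":-20,"tz":0,"ax":0,"ay":0,"az":0,"jaw":1},{"tx":-40,"ty":-41,"tz":0,"ax":0,"ay":0,"az":0,"jaw":1},{"tx":-40,"ty":-41,"tz":0,"ax":0,"ay":0,"az":0,"jaw":1},{"tx":-40,"ty":-41,"tz":0,"ax":0,"ay":0,"az":0,"jaw":1},{"tx":-40,"ty":-41,"tz":0,"ax":0,"ay":0,"az":0,"jaw":1}]'
python3 -m jog '[{"tx":-40,"ty":-41,"tz":0,"ax":0,"ay":0,"az":0,"jaw":1},{"tx":-40,"ty":-41,"tz":0,"ax":0,"ay":0,"az":0,"jaw":1},{"tx":-40,"ty":-41,"tz":0,"ax":0,"ay":0,"az":0,"jaw":1},{"tx":-40,"ty":-41,"tz":0,"ax":0,"ay":0,"az":0,"jaw":1},{"tx":-40,"ty":-41,"tz":0,"ax":0,"ay":0,"az":0,"jaw":1}]'
python3 -m jog '[{"tx":-40,"ty":-41,"tz":0,"ax":0,"ay":0,"az":0,"jaw":1},{"tx":-40,"ty":-41,"tz":0,"ax":0,"ay":0,"az":0,"jaw":1},{"tx":-40,"ty":-41,"tz":0,"ax":0,"ay":0,"az":0,"jaw":1},{"tx":-30,"ty":-30,"tz":0,"ax":0,"ay":0,"az":0,"jaw":1},{"tx":0,"ty":0,"tz":0,"ax":0,"ay":0,"az":0,"jaw":1}]'
python3 -c "
from h import *
togo(522.5,-241,250)"
```

```text
time_s: 1.42
eef_pos: [278.3, 265.8, 250.2]
ee_rot: [0.0, 0.159, 0.987, 0.0]
force: [1.3, -0.7, -0.6]
grip_width: 0.003
grip_force: 0.0
time_s: 2.05
eef_pos: [404.1, 8.1, 250.3]
ee_rot: [0.0, 0.159, 0.987, 0.0]
force: [1.4, 0.9, 1.0]
grip_width: -0.003
grip_force: 0.0
time_s: 2.68
eef_pos: [498.4, -184.4, 249.2]
ee_rot: [-0.0, 0.16, 0.987, 0.0]
force: [-0.3, 0.5, -0.5]
grip_width: -0.0
grip_force: 0.0
t 2.675 pos [ 498.4 -184.4  249.2] zaxis [-0.001  0.    -1.   ] grip -0.00012063686805377558 tool d [-40.8 -46.   -0.8]
```

```bash
python3 -m jog '[{"tx":-21,"ty":-24,"tz":0,"ax":0,"ay":0,"az":0,"jaw":1},{"tx":-20,"ty":-22,"tz":0,"ax":0,"ay":0,"az":0,"jaw":1},{"tx":0,"ty":0,"tz":20,"ax":0,"ay":0,"az":0,"jaw":1},{"tx":0,"ty":0,"tz":0,"ax":0,"ay":0,"az":0,"jaw":1}]'
python3 -c "
from h import *
togo(522.5,-241,170)
c=capture('scene');im=c['color']
cv2.imwrite('pics/s2.png',cv2.resize(im[20:160,150:330],None,fx=4,fy=4,interpolation=cv2.INTER_CUBIC)[:,:,::-1])
def pj(p):
    q=c['camera_from_world']@np.r_[p,1]; return (c['fx']*q[0]/-q[2]+c['cx'],c['fy']*q[1]/q[2]+c['cy'],)
p=sense()['eef_pos']
for dz in (0,-19,-32): 
    u=pj(np.array(p)+[0,0,dz]); print(dz,u,(u[0]-150)*4,(u[1]-20)*4)
u=pj([522.5,-241,116]);print((u[0]-150)*4,(u[1]-20)*4)
"
```

```text
time_s: 3.18
eef_pos: [521.9, -237.8, 228.9]
ee_rot: [-0.001, 0.159, 0.987, 0.001]
force: [-0.3, 0.3, 0.4]
grip_width: 0.002
grip_force: 0.0
t 3.175 pos [ 521.9 -237.8  228.9] zaxis [-0.002  0.002 -1.   ] grip 0.0022112303318627888 tool d [-1.7 -2.9 58.9]
0 (np.float64(216.3495812315119), np.float64(66.68691733666219)) 265.3983249260476 186.74766934664876
-19 (np.float64(216.81048064692914), np.float64(73.21693467697703)) 267.24192258771654 212.86773870790813
-32 (np.float64(217.11862237006625), np.float64(77.58268288157869)) 268.474489480265 230.33073152631476
272.39354270749686 331.33275075960756
```

View pics/s2.png

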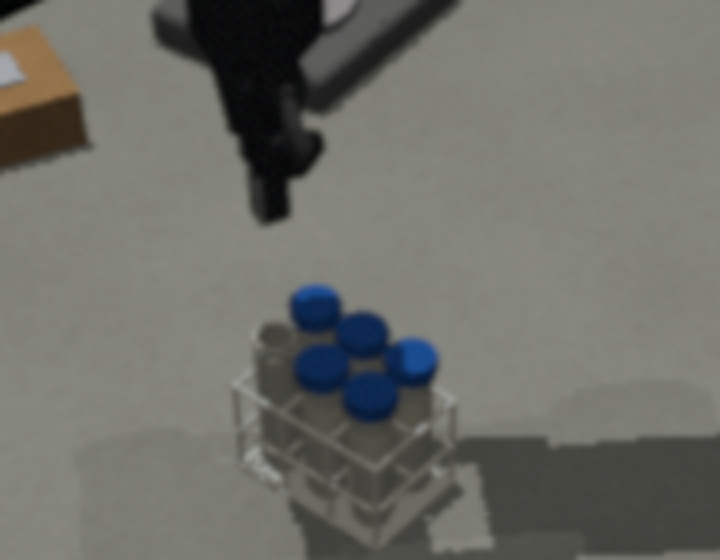

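The fingertips show at (270,220) in the crop, 19 mm below the TCP as expected. The open mouth is at (275,333), directly beneath.

```bash
python3 -m jog '[{"tx":-0.5,"ty":-1,"tz":20,"ax":0,"ay":0,"az":0,"jaw":1},{"tx":0,"ty":0,"tz":20,"ax":0,"ay":0,"az":0,"jaw":1},{"tx":0,"ty":0,"tz":19,"ax":0,"ay":0,"az":0,"jaw":1},{"tx":0,"ty":0,"tz":0,"ax":0,"ay":0,"az":0,"jaw":1},{"tx":0,"ty":0,"tz":0,"ax":0,"ay":0,"az":0,"jaw":1}]' >/dev/null
python3 -c "
from h import *
togo(522.3,-240.5,170)"
```

```text
t 3.85 pos [ 523.1 -239.9  172.5] zaxis [ 0.002 -0.001 -1.   ] grip -0.005274567889534985 tool d [ 0.6 -0.8  2.5]
```

```bash
python3 -m jog '[{"tx":0,"ty":0,"tz":1,"ax":0,"ay":0,"az":0,"jaw":1},{"tx":0,"ty":0,"tz":0,"ax":0,"ay":0,"az":0,"jaw":1},{"tx":0,"ty":0,"tz":0,"ax":0,"ay":0,"az":0,"jaw":1},{"tx":0,"ty":0,"tz":0,"ax":0,"ay":0,"az":0,"jaw":1},{"tx":0,"ty":0,"tz":0,"ax":0,"ay":0,"az":0,"jaw":1}]' | head -2
python3 -m jog '[{"tx":0,"ty":0,"tz":0,"ax":0,"ay":0,"az":0,"jaw":1},{"tx":0,"ty":0,"tz":0,"ax":0,"ay":0,"az":0,"jaw":1},{"tx":0,"ty":0,"tz":0,"ax":0,"ay":0,"az":0,"jaw":1},{"tx":0,"ty":0,"tz":0,"ax":0,"ay":0,"az":0,"jaw":1},{"tx":0,"ty":0,"tz":0,"ax":0,"ay":0,"az":0,"jaw":1}]' | head -2
python3 -m jog '[{"tx":0,"ty":0,"tz":0,"ax":0,"ay":0,"az":0,"jaw":1},{"tx":0,"ty":0,"tz":0,"ax":0,"ay":0,"az":0,"jaw":1},{"tx":0,"ty":0,"tz":0,"ax":0,"ay":0,"az":0,"jaw":1},{"tx":0,"ty":0,"tz":0,"ax":0,"ay":0,"az":0,"jaw":1},{"tx":0,"ty":0,"tz":0,"ax":0,"ay":0,"az":0,"jaw":1}]' | head -2
python3 -m jog '[{"tx":0,"ty":0,"tz":0,"ax":0,"ay":0,"az":0,"jaw":1},{"tx":0,"ty":0,"tz":0,"ax":0,"ay":0,"az":0,"jaw":1},{"tx":0,"ty":0,"tz":0,"ax":0,"ay":0,"az":0,"jaw":1},{"tx":0,"ty":0,"tz":0,"ax":0,"ay":0,"az":0,"jaw":1},{"tx":0,"ty":0,"tz":0,"ax":0,"ay":0,"az":0,"jaw":1}]' | head -2
python3 -m jog '[{"tx":0,"ty":0,"tz":0,"ax":0,"ay":0,"az":0,"jaw":1},{"tx":0,"ty":0,"tz":-20,"ax":0,"ay":0,"az":0,"jaw":1},{"tx":0,"ty":0,"tz":-30,"ax":0,"ay":0,"az":0,"jaw":1},{"tx":0,"ty":0,"tz":-30,"ax":0,"ay":0,"az":0,"jaw":1},{"tx":0,"ty":0,"tz":0,"ax":0,"ay":0,"az":0,"jaw":1}]' | head -2
python3 -c "
from h import *
togo(455,202.5,250)"
```

```text
time_s: 4.47
eef_pos: [522.7, -239.9, 170.0]
time_s: 5.1
eef_pos: [522.7, -239.9, 170.0]
time_s: 5.72
eef_pos: [522.7, -239.9, 170.0]
time_s: 6.35
eef_pos: [522.7, -239.9, 170.0]
time_s: 6.98
eef_pos: [523.3, -240.3, 252.2]
t 6.975 pos [ 523.3 -240.3  252.2] zaxis [ 0.004 -0.003 -1.   ] grip -0.0012098367469885935 tool d [203.6 399.1   0.8]
```

```bash
python3 -m jog '[{"tx":12,"ty":24,"tz":0,"ax":0,"ay":0,"az":0,"jaw":1},{"tx":22,"ty":43,"tz":0,"ax":0,"ay":0,"az":0,"jaw":1},{"tx":22,"ty":43,"tz":0,"ax":0,"ay":0,"az":0,"jaw":1},{"tx":22,"ty":43,"tz":0,"ax":0,"ay":0,"az":0,"jaw":1},{"tx":22,"ty":43,"tz":0,"ax":0,"ay":0,"az":0,"jaw":1}]' | head -2
python3 -m jog '[{"tx":22,"ty":43,"tz":0,"ax":0,"ay":0,"az":0,"jaw":1},{"tx":22,"ty":43,"tz":0,"ax":0,"ay":0,"az":0,"jaw":1},{"tx":22,"ty":43,"tz":0,"ax":0,"ay":0,"az":0,"jaw":1},{"tx":22,"ty":43,"tz":0,"ax":0,"ay":0,"az":0,"jaw":1},{"tx":15,"ty":30,"tz":0,"ax":0,"ay":0,"az":0,"jaw":1}]' | head -2
python3 -m jog '[{"tx":0,"ty":0,"tz":0,"ax":0,"ay":0,"az":0,"jaw":1},{"tx":0,"ty":0,"tz":0,"ax":0,"ay":0,"az":0,"jaw":1}]' | head -2
python3 -c "
from h import *
togo(455,202.5,72)"
```

```text
time_s: 7.6
eef_pos: [488.4, -20.9, 249.1]
time_s: 8.22
eef_pos: [453.7, 203.4, 249.1]
time_s: 8.48
eef_pos: [454.5, 201.2, 249.4]
t 8.475 pos [454.5 201.2 249.4] zaxis [-0.001 -0.    -1.   ] grip -0.0029509287894919152 tool d [ -0.2   1.6 177.4]
```

```bash
python3 -m jog '[{"tx":0,"ty":1.5,"tz":20,"ax":0,"ay":0,"az":0,"jaw":1},{"tx":0,"ty":0,"tz":40,"ax":0,"ay":0,"az":0,"jaw":1},{"tx":0,"ty":0,"tz":40,"ax":0,"ay":0,"az":0,"jaw":1},{"tx":0,"ty":0,"tz":40,"ax":0,"ay":0,"az":0,"jaw":1},{"tx":0,"ty":0,"tz":20,"ax":0,"ay":0,"az":0,"jaw":1}]' | head -2
python3 -m jog '[{"tx":0,"ty":0,"tz":17,"ax":0,"ay":0,"az":0,"jaw":1},{"tx":0,"ty":0,"tz":0,"ax":0,"ay":0,"az":0,"jaw":1},{"tx":0,"ty":0,"tz":0,"ax":0,"ay":0,"az":0,"jaw":1},{"tx":0,"ty":0,"tz":0,"ax":0,"ay":0,"az":0,"jaw":1}]'
python3 -c "
from h import *
togo(455,202.5,72)
c=capture('scene')
cv2.imwrite('pics/s3.png',cv2.resize(c['color'][130:280,270:420],None,fx=4,fy=4,interpolation=cv2.INTER_CUBIC)[:,:,::-1])"
```

```text
time_s: 9.1
eef_pos: [454.5, 201.7, 87.9]
time_s: 9.6
eef_pos: [455.5, 202.9, 73.7]
ee_rot: [0.001, 0.159, 0.987, 0.0]
force: [0.7, 0.1, 0.4]
grip_width: 0.001
grip_force: 0.0
t 9.6 pos [455.5 202.9  73.7] zaxis [ 0.001  0.    -1.   ] grip 0.0010255817456482678 tool d [ 0.4 -0.6  1.7]
```

View pics/s3.png

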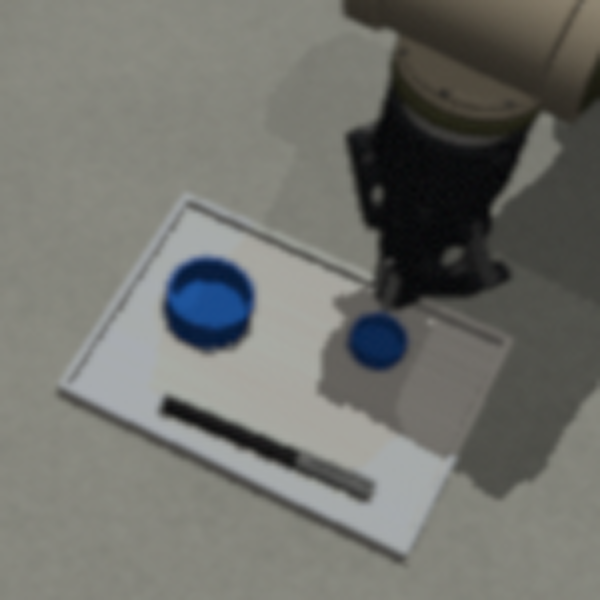

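The small cap is at crop (378,340), with the fingertips just above it at about (398,302). I'll check that offset against the projection.

```bash
python3 -c "
from h import *
c=capture('scene')
def pj(p):
    q=c['camera_from_world']@np.r_[p,1]; return np.round([(c['fx']*q[0]/-q[2]+c['cx']-270)*4,(c['fy']*q[1]/q[2]+c['cy']-130)*4])
p=np.array(sense()['eef_pos']); print(p)
print('tip',pj(p-[0,0,19]),'captop',pj([455,202.5,18]),'+y10',pj([455,212.5,18]),'+x10',pj([465,202.5,18]))
m=cv2.inRange(cv2.cvtColor(c['color'],cv2.COLOR_RGB2HSV),(105,150,20),(130,255,255))[195:235,350:385]
y,x=np.nonzero(m); print((x.mean()+350-270)*4,(y.mean()+195-130)*4, [(v-270)*4 for v in (x.min()+350,x.max()+351)],[(v-130)*4 for v in (y.min()+195,y.max()+196)])
"
```

```text
[455.35606951 203.06176683  73.52646895]
tip [389. 297.] captop [376. 332.] +y10 [390. 342.] +x10 [366. 341.]
376.060606060606 339.5151515151515 [np.int64(352), np.int64(404)] [np.int64(316), np.int64(368)]
```

```bash
python3 -m jog '[{"tx":0,"ty":0,"tz":0,"ax":0,"ay":0,"az":0,"jaw":1},{"tx":0,"ty":0,"tz":0,"ax":0,"ay":0,"az":0,"jaw":1},{"tx":0,"ty":0,"tz":0,"ax":0,"ay":0,"az":0,"jaw":1},{"tx":0,"ty":0,"tz":0,"ax":0,"ay":0,"az":0,"jaw":1},{"tx":0,"ty":0,"tz":0,"ax":0,"ay":0,"az":0,"jaw":1}]' | head -2
python3 -c "
from rig import finish_job
print(finish_job())"
```

```text
time_s: 10.32
eef_pos: [455.1, 203.1, 73.0]
the job is handed in; nothing more can be done
None
```

The arm pointed down at the open tube for over 2 s, crossed high to the small tube cap and is still pointing at it, about 3.5 cm above each by measurement and with no contact force seen; the job was handed in at about 10 s, and no verdict came back.

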